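# Vent the big toner tin through its stirring lid

### The job

The big toner tin has stood in the warm: vent it before it goes on the mixing machine. With the fingertips, press the thumb lever at the back of its stirring lid all the way down, so that the linked spout lid at the front lifts fully open, hold it open for three seconds, then ease the lever slowly up until the spout lid has settled shut without snapping, and move clear. Do not touch the spout lid itself, do not lift, tip or shift the tin, and leave the two small tins and the other things on the bench alone.

Things in the scene. Friction and masses are not known exactly. Their poses are not given: they have to be found in the camera images.
- big_tin: the biggest tin with a stirring lid: steel, 166 mm across, 178 mm tall, black lid on top (top face 184 mm above the bench), 2.5 to 4.5 kg, loose on the bench. Origin: centre of its underside, z up; its +x points to the pouring spout, -x to the thumb lever and grip loop (reaches 131 mm behind the axis). Mid-lid a driving fork stands up to 223 mm; a thin pull rod runs beside it
- thumb_lever (a joint): angle of the big tin's thumb lever, rad: 0 at rest (up), grows as it is pressed, 0.42 at its stop. Pivot: a cross pin 45 mm behind the tin's axis, 200 mm above the bench; pad centre 62 mm behind the pin. Sprung up: about 5 N at the pad starts it, 10 N holds it down; let go, it flies up and the lid slams. At rest the pad slopes 0.2 rad, outer edge higher
- thumb_lever_pad (a point): centre of the top face of the black thumb pad at the lever's end, pressed from above; moves with the lever. Pad: 30 mm along the lever (the tin's x), 34 mm wide, 7 mm thick, 106 mm behind the tin's axis; its top is about 216 mm above the bench with the lever up, about 26 mm lower with it down. The black grip loop passes below it, clear of its travel
- spout_lid (a joint): angle of the big tin's spout lid in rad: 0 shut, 0.92 fully open. Driven by the lever through the pull rod, 2.19 times the lever's angle
- spout_lid_plate: the spout lid itself: aluminium flap 60 mm long and 58 mm wide at the front of the stirring lid, hinged across its inner edge. Origin on the hinge, 45 mm in front of the tin's axis, 197 mm above the bench; its x points along the flap to its free edge, which rises about 49 mm when the lid is open
- small_lid_a (a joint): angle of the spout lid on small_tin_a, rad, 0 shut
- small_lid_b (a joint): angle of the spout lid on small_tin_b, rad, 0 shut
- white_tin: closed white tin with a plain press-on lid, 166 mm across and 128 mm tall; bystander; origin at the centre of its underside
- press_lid: flat steel press-on tin lid lying on the bench, 132 mm across, 8 mm thick; bystander; origin at the centre of its underside
- stir_stick: flat steel stirring stick lying on the bench, 22 x 275 mm, 4 mm thick; bystander; origin in its middle on its underside, its y axis along it
- mix_cup: open white plastic mixing cup, 92 mm across the rim and 110 mm tall; bystander; origin at the centre of its underside
- hardener: closed metal hardener bottle with a black cap, 68 mm across and 150 mm tall; bystander; origin at the centre of its underside
- putty_knife: putty knife lying on the bench; bystander; origin on its underside
- small_tin_a: small tin with the same kind of stirring lid, 108 mm across, about 155 mm tall with its fittings; bystander, to be left alone; origin at the centre of its underside, z up, its lever towards its own -x
- small_tin_b: small tin with the same kind of stirring lid, 108 mm across, about 155 mm tall with its fittings; bystander, to be left alone; origin at the centre of its underside, z up, its lever towards its own -x

How it is judged (in metres and radians):
On the way, in this order (a step that is already met when the one before it is completed fails the run):
1. the big tin's spout lid is held fully open by its lever for at least two seconds (its angle above 0.80 of 0.92 rad) (value of joint spout_lid above 0.8 rad), for 2 s.
2. the spout lid is shut again (below 0.05 rad) (value of joint spout_lid below 0.05 rad), for 0.2 s.
At the end, for the whole second after the job is handed in: the big tin's spout lid and lever are back at rest (lid below 0.05 rad, lever below 0.025 rad), the big tin stands upright and still within 20 mm of where it was, the small tins' spout lids are shut and every other thing on the bench is within 20 mm of where it was (value of joint each of spout_lid, small_lid_a, small_lid_b below 0.05 rad and value of joint thumb_lever below 0.025 rad and angle between big_tin's own z axis and vertical below 0.03 rad and distance of each of big_tin, white_tin, press_lid, stir_stick, mix_cup, hardener, putty_knife, small_tin_a, small_tin_b from where it was at the start of the episode below 0.02 m and linear speed of big_tin below 0.01 m/s); the robot touches nothing.
It fails at once if the spout lid snaps shut: while still more than 0.15 rad open it falls faster than 3 rad/s (an eased lid takes a second or so) (velocity of joint spout_lid below -3 rad/s and value of joint spout_lid above 0.15 rad).
It fails at once if the fingers push on the spout lid itself (over 1 N), or the gripper's body or arm, not the fingers, bears on the tin or its lid (over 3 N) (contact force between the fingers and spout_lid_plate above 1 N or contact force between the arm and big_tin above 3 N).
It fails at once if the big tin is lifted, tipped or shifted by more than 30 mm (height (world z) of big_tin above 0.012 m or angle between big_tin's own z axis and vertical above 0.12 rad or distance of big_tin from where it was at the start of the episode above 0.03 m).
It fails at once if a small tin's spout lid is opened (value of joint any of small_lid_a, small_lid_b above 0.25 rad).
It fails at once if another thing on the bench is lifted, knocked or shifted by more than 30 mm (distance of any of white_tin, press_lid, stir_stick, mix_cup, hardener, putty_knife, small_tin_a, small_tin_b from where it was at the start of the episode above 0.03 m).
It also fails if it takes over 45 s, if anything falls off the work surface, if the arm or the gripper's body presses on something with over 40 N, if the wrist force passes 120 N, or if a joint passes its speed limit or range.

### The arm

A 6-joint arm with a two-finger parallel gripper is mounted at the origin on the work surface. World frame = base frame: x ahead of the robot, y to its left, z up, the work surface at z = 0. Lengths are in m, angles in degrees, forces in N, time in s.
With the tool pointing down it reaches from about 0.3 to 0.75 m from the base axis. Payload 8.5 kg.
Tool frame: the origin (TCP) lies at the centre of the arm's flange, where the gripper is bolted on; the fingertips stand 173 mm ahead of it and the grasp point (between the pads) lies env.pinch_z ahead of it (env.pinch_z is the distance from the TCP to the grasp point, in m); z points along the fingers, y is the line along which they close (so a half turn about z gives the same grasp; the last joint's range is limited). The gripper opens to 85 mm and grips with 20 to 120 N. Pads are 22 mm wide; open, the fingers measure 114 mm over their backs; the gripper's body (76 mm by 85 mm) begins 54 mm behind the grasp point. The pads swing forward as they close: fully open they stand 13 mm farther back than shut.
Start: joints at [-80.174, 21.807, 74.336, -0, 83.858, -12.336], TCP at [0.207, -0.509, 0.405] pointing down, gripper open.
Joint ranges: [-178.18, 178.18], [-50.72, 133.34], [12.68, 142.11], [-81.47, 261.47], [9.98, 163.14], [-165.26, 165.26]. Speed limits (degrees/s): [136.94, 136.94, 180, 180, 180, 180].

### API

Orientations are given as a 3x3 rotation matrix whose columns are the frame's x, y, z axes.
In Python, from rig import env, get_image, job, spotter gives the robot as it stands. The module is installed in compiled form; this text tells all that it offers.
- The arm moves only by the shell command python3 -m creep 'ROWS' [FORCE]. ROWS is text: rows parted by semicolons, each of 7 numbers parted by spaces: the turn, a rotation vector about the tool's x, y, z in units of 8 degrees (1.0 is 8 degrees), then the shift along the tool's x, y, z in units of 30 mm (1.0 is 30 mm), then the finger opening in mm, from 0 to 85.4. A call has 1 to 12 rows; each row is the pose to reach, as a shift and turn from the pose commanded when the call began, along the tool's axes at that moment; what a row does not reach only later rows make up. A row lasts 1/10 s, in which the tool goes at most 50 mm and 8.59 degrees, less where a joint would pass 70% of its speed; a pose out of reach is approached as far as the arm can. A call with a gripper value outside its range is refused whole. The fingers move at their own pace and stop on an object; FORCE is the grip in N (left out, the last holds). Time passes only in rows, so rows that repeat a pose let the fingers close. It gives the time, the measured TCP pose, the force, the opening and the grip force at its end, in the units of the state.
- env.observe(): the state, without advancing time (a new reading comes with each control period).
- get_image(name): name is "side" or "top"; returns a dict with "image" (384x512x3 uint8, blue, green, red), "depth" (384x512 float32, m along the optical axis (not along the pixel's ray), 0 where there is no reading), "intrinsics" (3x3 intrinsics, pixels), "view" (4x4, takes a point from world to camera coordinates). Camera axes: x right, y up, looking along -z (the intrinsics and any distortion apply to the point x, -y, -z); pixel columns grow to the right and rows downward; lengths in m; the calibration is good to about 2 mm. A picture is of the moment at which its call begins.
- job.close_job(): hands the job in; it is judged then, once.
Trained networks look in a picture, given as the dict that the camera call returned (one of the last four; its "shot" number tells which), for a name from the list of things; names that differ only in an ending like _2 or _b are one class to them, and where a whole thing is asked for, a point or a joint stands for the part that bears it (a point fixed in the world has none). Each returns a list of dicts, best first, with "p" (0 to 1); they miss things now and then, are a little off and sometimes report something else, mostly with a low value. They report only what shows in the picture. A call takes as long as a camera call.
- spotter.boxes_of(label, picture): "xy" ([column, row] in pixels, amid what is visible of it).
The state is a dict: "time_s": time; "q": joint angles; "qvel": joint speeds; "joint_efforts": joint torques, N m; "position": TCP position; "tool_rot": TCP orientation; "ft_force": force on the tool from outside, world axes, zero at the start; "wrist_torque": the same for the moment, N m; "grip_width": finger opening in m; "gripper_force": force on a finger pad.
Only numpy, scipy, OpenCV 4.12 (cv2) and the standard library are available. Lean on these libraries where they do the work, as an engineer would, in place of code of your own. Each camera call takes 0.05 s, during which the arm holds its last target. There are 200 camera calls.

## Working session

There is one attempt and no reset: what is moved stays moved. The work goes in short steps, Python scripts to look and compute and a shell command to move; the robot and the scene stay as the last step left them, time stands still between calls to the robot, and variables do not carry over. Pictures are saved under pics/ and viewed, at most 10 in all, crops included, and the job is handed in when it is done.

```bash
mkdir -p pics; cat > h.py <<'E'
import numpy as np, cv2
from rig import env, get_image, job, spotter
def world(p,u,v,d=None):
    K=p["intrinsics"]; 
    if d is None: d=p["depth"][int(round(v)),int(round(u))]
    c=np.array([(u-K[0,2])/K[0,0]*d,-(v-K[1,2])/K[1,1]*d,-d,1])
    return (np.linalg.inv(p["view"])@c)[:3]
def cloud(p):
    K=p["intrinsics"]; d=p["depth"]; v,u=np.mgrid[:d.shape[0],:d.shape[1]]
    c=np.stack([(u-K[0,2])/K[0,0]*d,-(v-K[1,2])/K[1,1]*d,-d,np.ones_like(d)],-1)
    return (c@np.linalg.inv(p["view"]).T)[...,:3]
E
python3 - <<'E'
from h import *
np.set_printoptions(precision=4,suppress=True)
print(env.pinch_z, env.observe()["tool_rot"])
ps={n:get_image(n) for n in("top","side")}
for n,p in ps.items():
    im=p["image"].copy()
    for l in ["big_tin","thumb_lever_pad","spout_lid_plate","small_tin_a","white_tin","mix_cup","hardener"]:
        for b in spotter.boxes_of(l,p)[:3]:
            u,v=b["xy"]; print(n,l,round(b["p"],2),np.round([u,v]),world(p,u,v))
    cv2.imwrite(f"pics/{n}1.png",im)
E
```

```text
0.1547 [[ 0.9261  0.3773 -0.0003]
 [ 0.3773 -0.9261  0.0015]
 [ 0.0003 -0.0015 -1.    ]]
top big_tin 0.75 [366. 211.] [ 0.5482 -0.2596  0.2235]
top thumb_lever_pad 0.8 [366. 244.] [ 0.4674 -0.2578  0.2162]
top spout_lid_plate 0.95 [378. 180.] [ 0.6304 -0.3007  0.2022]
top small_tin_a 0.89 [160. 227.] [0.5254 0.2716 0.1285]
top small_tin_a 0.56 [260. 217.] [0.546  0.0021 0.1444]
top white_tin 0.73 [212. 136.] [0.7791 0.1318 0.1264]
top mix_cup 0.83 [279. 130.] [ 0.8342 -0.0668  0.0041]
top hardener 0.89 [316. 141.] [ 0.7621 -0.1626  0.1137]
side big_tin 0.67 [327. 136.] [ 0.5341 -0.2259  0.1868]
side thumb_lever_pad 0.66 [352. 136.] [ 0.4721 -0.2484  0.2152]
side spout_lid_plate 0.59 [313. 104.] [ 0.6358 -0.2919  0.2005]
side small_tin_a 0.69 [203. 272.] [0.519  0.2783 0.127 ]
side small_tin_a 0.57 [272. 206.] [0.5211 0.0277 0.1253]
side small_tin_a 0.27 [326. 140.] [ 0.5272 -0.2126  0.1847]
side white_tin 0.85 [177. 186.] [0.7555 0.1575 0.1286]
side mix_cup 0.8 [225. 146.] [ 0.8236 -0.0915  0.0364]
side hardener 0.72 [250. 137.] [ 0.7539 -0.1403  0.0925]
```

View pics/top1.png

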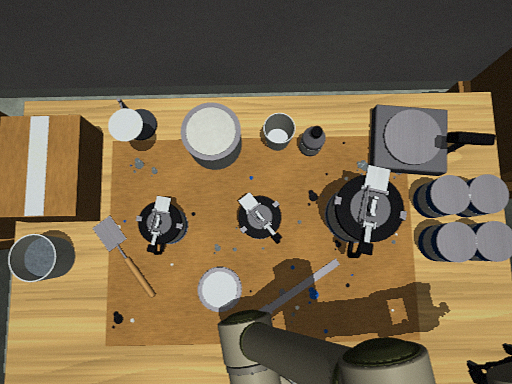

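View pics/side1.png

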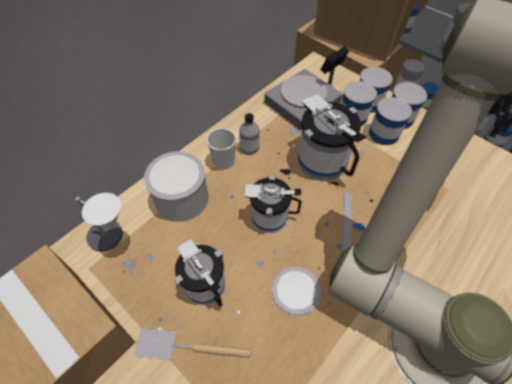

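The top view shows the big tin at about (370,208), its pad at (366,244) on the robot's side and the spout lid at (378,180). The arm is clear of it. Next I'll fit the axis and the pad.

```bash
python3 - <<'E'
from h import *
np.set_printoptions(precision=4,suppress=True)
p=get_image("top"); W=cloud(p)
cv2.imwrite("pics/crop.png",cv2.resize(p["image"][150:275,310:430],None,fx=4.8,fy=4.8,interpolation=cv2.INTER_CUBIC))
# rim of lid: fit circle to points z .175-.19
P=W[140:270,310:430].reshape(-1,3)
r=P[(P[:,2]>.172)&(P[:,2]<.19)&(np.hypot(P[:,0]-.55,P[:,1]+.27)<.11)]
c,R=cv2.minEnclosingCircle(r[:,:2].astype(np.float32)); print("lid circle",c,R,len(r))
h=P[(P[:,2]>.193)&(P[:,2]<.24)&(np.hypot(P[:,0]-.55,P[:,1]+.27)<.15)]
m=h[:,:2].mean(0); U=np.linalg.svd(h[:,:2]-m)[2][0] if len(h)<5000 else 0; print("mean",m,"dir",U,np.degrees(np.arctan2(-U[1]*np.sign(-U[0]),abs(U[0]))))
for v in range(232,262,2):
  print(v,[tuple(np.round(W[v,u]*1000).astype(int)) for u in range(358,378,3)])
E
```

```text
lid circle (0.561479389667511, -0.2822536826133728) 0.09386088699102402 2889
mean [ 0.5743 -0.2836] dir [-0.969   0.2471] -14.303326328568778
232 [(np.int64(500), np.int64(-248), np.int64(184)), (np.int64(499), np.int64(-255), np.int64(187)), (np.int64(500), np.int64(-263), np.int64(183)), (np.int64(498), np.int64(-264), np.int64(207)), (np.int64(498), np.int64(-271), np.int64(208)), (np.int64(499), np.int64(-285), np.int64(186)), (np.int64(499), np.int64(-293), np.int64(187))]
234 [(np.int64(495), np.int64(-248), np.int64(183)), (np.int64(495), np.int64(-256), np.int64(181)), (np.int64(494), np.int64(-262), np.int64(185)), (np.int64(493), np.int64(-263), np.int64(208)), (np.int64(493), np.int64(-271), np.int64(208)), (np.int64(494), np.int64(-286), np.int64(184)), (np.int64(494), np.int64(-293), np.int64(185))]
236 [(np.int64(490), np.int64(-247), np.int64(184)), (np.int64(489), np.int64(-254), np.int64(188)), (np.int64(489), np.int64(-263), np.int64(182)), (np.int64(488), np.int64(-263), np.int64(209)), (np.int64(488), np.int64(-271), np.int64(207)), (np.int64(489), np.int64(-286),
[... 3389 characters left out ...]
.int64(436), np.int64(-347), np.int64(0))]
258 [(np.int64(431), np.int64(-293), np.int64(-1)), (np.int64(431), np.int64(-303), np.int64(-3)), (np.int64(431), np.int64(-311), np.int64(-1)), (np.int64(431), np.int64(-320), np.int64(0)), (np.int64(430), np.int64(-329), np.int64(0)), (np.int64(430), np.int64(-338), np.int64(1)), (np.int64(430), np.int64(-347), np.int64(0))]
260 [(np.int64(425), np.int64(-293), np.int64(0)), (np.int64(425), np.int64(-301), np.int64(1)), (np.int64(425), np.int64(-310), np.int64(1)), (np.int64(425), np.int64(-319), np.int64(1)), (np.int64(425), np.int64(-327), np.int64(4)), (np.int64(424), np.int64(-338), np.int64(0)), (np.int64(424), np.int64(-347), np.int64(-2))]
```

View pics/crop.png

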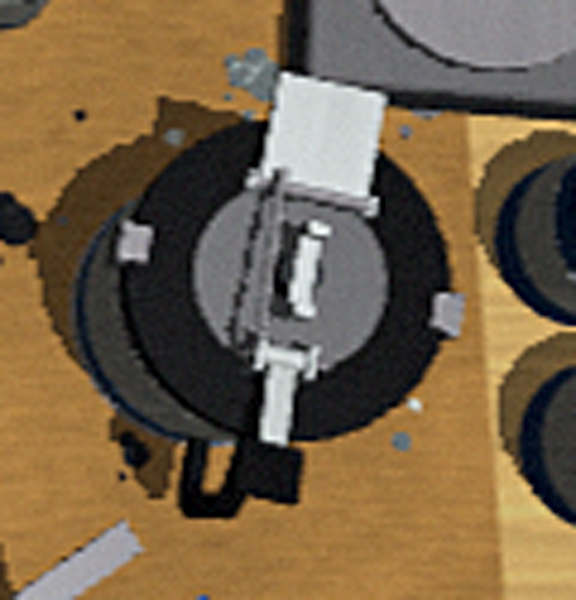

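```bash
python3 -m creep '0 0 0.4 0 0 -0.5 0; 0 0 0.8 1 -0.4 -1 0; 0 0 1.2 2.2 -0.9 -1 0; 0 0 1.7 3.5 -1.5 -1 0; 0 0 2.2 4.8 -2 -1 0; 0 0 2.7 6.1 -2.6 -1 0; 0 0 3.2 7.4 -3.1 -1 0; 0 0 3.7 8.7 -3.6 -1 0; 0 0 4.1 9.8 -4.1 -1 0; 0 0 4.4 10.6 -4.4 -1 0; 0 0 4.5 10.93 -4.58 -1 0; 0 0 4.5 10.93 -4.58 -1 0'; python3 -m creep '0 0 0 0 0 0 0; 0 0 0 0 0 0 0'
python3 - <<'E'
from h import *
np.set_printoptions(precision=4,suppress=True)
o=env.observe(); print(o["tool_rot"],o["q"],o["ft_force"])
p=get_image("side"); cv2.imwrite("pics/s2.png",cv2.resize(p["image"][50:250,260:460],None,fx=3,fy=3,interpolation=cv2.INTER_CUBIC))
E
```

```text
time_s: 2.05
position: [0.46, -0.2573, 0.4347]
tool_rot: [[0.972, -0.237, 0.0], [-0.237, -0.972, 0.0], [0.0, -0.0, -1.0]]
ft_force: [0.0, -0.6, 0.1]
grip_width: -0.0001
gripper_force: 0.0
time_s: 2.25
position: [0.4589, -0.259, 0.4347]
tool_rot: [[0.971, -0.24, -0.0], [-0.24, -0.971, -0.0], [-0.0, 0.0, -1.0]]
ft_force: [0.3, -0.1, 0.3]
grip_width: 0.0004
gripper_force: 0.0
[[ 0.9708 -0.2398 -0.0001]
 [-0.2398 -0.9708 -0.0001]
 [-0.0001  0.0001 -1.    ]] [-42.3288  18.3099  74.6861  -0.0084  87.0066  61.548 ] [ 0.2616 -0.0683  0.2716]
```

View pics/s2.png

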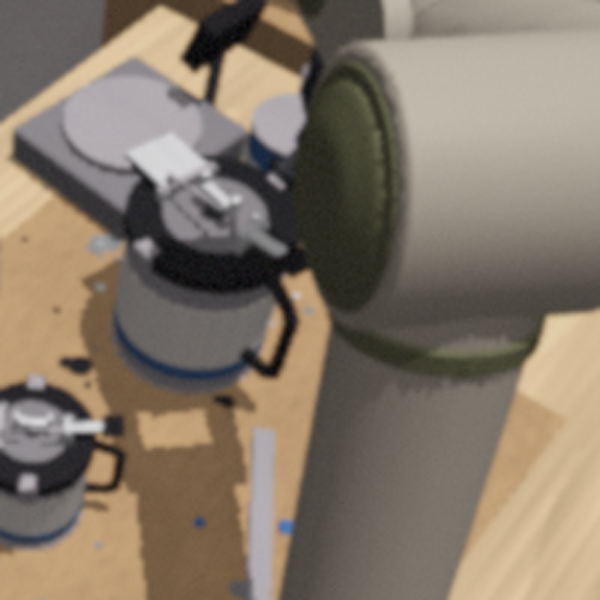

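The side view shows the spout lid at crop (170,160), unobstructed, with the arm hiding the pad. The fingers are over the pad at 0.262, so I'll go down to contact.

```bash
python3 -m creep '0 0 0 0 0 0.3 0; 0 0 0 0 0 0.7 0; 0 0 0 0 0 1.1 0; 0 0 0 0 0 1.3 0; 0 0 0 0 0 1.4 0; 0 0 0 0 0 1.5 0; 0 0 0 0 0 1.6 0; 0 0 0 0 0 1.7 0; 0 0 0 0 0 1.7 0; 0 0 0 0 0 1.7 0'
python3 - <<'E'
from h import *
np.set_printoptions(precision=4,suppress=True)
for n in ("top","side"):
    p=get_image(n); cv2.imwrite(f"pics/{n}3.png",p["image"])
    W=cloud(p); P=W.reshape(-1,3); a=P-[.561,-.282,0]; x=a@[.97,-.24,0]; y=a@[.24,.97,0]
    s=(x>.055)&(x<.11)&(abs(y)<.025)&(P[:,2]>.19)&(P[:,2]<.27); print(n,s.sum(),np.percentile(P[s,2],[5,50,95]) if s.any() else 0, np.polyfit(x[s],P[s,2],1) if s.any() else 0)
E
cd pics; python3 -c "
import cv2,numpy as np
a=cv2.imread('top3.png')[140:290,290:440];b=cv2.imread('side3.png')[50:200,260:410]
cv2.imwrite('c3.png',cv2.resize(np.hstack([a,b]),None,fx=2.6,fy=2.6))"
```

```text
time_s: 3.3
position: [0.4591, -0.2584, 0.3846]
tool_rot: [[0.971, -0.239, 0.0], [-0.239, -0.971, -0.001], [0.001, 0.001, -1.0]]
ft_force: [-2.8, 0.2, 5.8]
grip_width: -0.0
gripper_force: 2.7
top 412 [0.2015 0.2066 0.2118] [0.1707 0.1927]
side 225 [0.1941 0.2078 0.2122] [0.1686 0.1933]
```

View pics/c3.png

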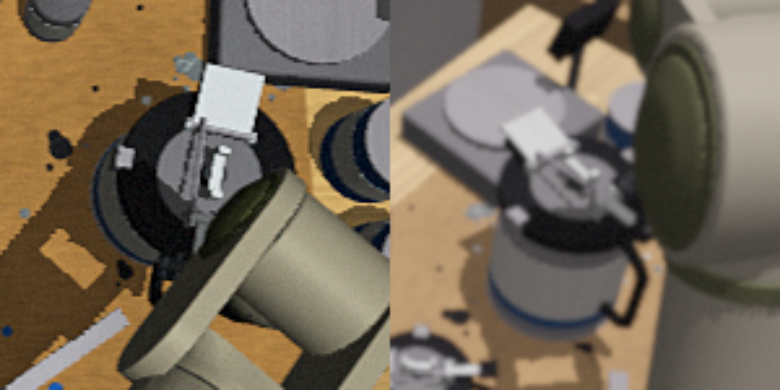

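Both views show the lid slightly open (slope 0.17 rad) and 5.8 N on the tool, so the fingers are on the lever. I'll press on.

```bash
cat > lid.py <<'E'
from h import *
np.set_printoptions(precision=4,suppress=True)
o=env.observe(); print(o["time_s"],o["position"],o["ft_force"])
p=get_image("side")
W=cloud(p); P=W.reshape(-1,3); a=P-[.561,-.282,0]; x=a@[.97,-.24,0]; y=a@[.24,.97,0]
s=(x>.05)&(x<.115)&(abs(y)<.025)&(P[:,2]>.195)&(P[:,2]<.27)
print("side",s.sum(),P[s,2].max(),"lid angle ~",np.arctan(np.polyfit(x[s],P[s,2],1)[0]))
a0=P[(abs(P[:,2]-.184)<.004)&(np.hypot(x,y)<.09)]; print("lid ring",a0.mean(0))
cv2.imwrite("pics/s_%.2f.png"%o["time_s"],cv2.resize(p["image"][50:200,260:410],None,fx=3,fy=3))
E
python3 -m creep '0 0 0 0 0 0.07 0; 0 0 0 0 0 0.14 0; 0 0 0 0 0 0.21 0; 0 0 0 0 0 0.28 0; 0 0 0 0 0 0.35 0; 0 0 0 0 0 0.42 0; 0 0 0 0 0 0.48 0; 0 0 0 0 0 0.54 0; 0 0 0 0 0 0.59 0; 0 0 0 0 0 0.64 0; 0 0 0 0 0 0.64 0'; python3 lid.py
```

```text
time_s: 4.5
position: [0.4591, -0.2584, 0.3659]
tool_rot: [[0.971, -0.239, 0.001], [-0.239, -0.971, -0.002], [0.001, 0.001, -1.0]]
ft_force: [-3.9, 1.6, 9.9]
grip_width: 0.0
gripper_force: 5.6
4.5 [ 0.4591 -0.2584  0.3659] [-3.9457  1.5534  9.8795]
side 261 0.2495948891195675 lid angle ~ 0.7176218376101611
lid ring [ 0.5588 -0.2614  0.1856]
```

```bash
python3 -m creep '0 0 0 0 0 0.04 0; 0 0 0 0 0 0.08 0; 0 0 0 0 0 0.12 0; 0 0 0 0 0 0.15 0; 0 0 0 0 0 0.15 0; 0 0 0 0 0 0.15 0'; python3 lid.py
```

```text
time_s: 5.15
position: [0.4588, -0.2581, 0.3646]
tool_rot: [[0.971, -0.239, 0.004], [-0.239, -0.971, -0.005], [0.005, 0.004, -1.0]]
ft_force: [-9.8, 7.1, 33.2]
grip_width: 0.0002
gripper_force: 17.6
5.15 [ 0.4588 -0.2581  0.3646] [-9.8445  7.0991 33.1559]
side 249 0.2513719283928052 lid angle ~ 0.7472965283442119
lid ring [ 0.5602 -0.2618  0.1857]
```

```bash
python3 -m creep '0 0 0 0 0 -0.04 0; 0 0 0 0 0 -0.04 0; 0 0 0 0 0 -0.04 0'; python3 - <<'E'
from h import *
p=get_image("side");W=cloud(p); P=W.reshape(-1,3); a=P-[.561,-.282,0]; x=a@[.97,-.24,0]; y=a@[.24,.97,0]
for lo in np.arange(.04,.115,.006):
    s=(x>lo)&(x<lo+.006)&(abs(y)<.022)&(P[:,2]>.19)&(P[:,2]<.28)
    if s.any(): print(round(lo+.003,3),s.sum(),np.round(np.percentile(P[s,2],[10,50,90]),4))
cv2.imwrite("pics/s5.png",cv2.resize(p["image"][60:180,280:400],None,fx=4,fy=4,interpolation=2))
E
```

```text
time_s: 5.5
position: [0.4589, -0.2581, 0.3648]
tool_rot: [[0.971, -0.239, 0.003], [-0.239, -0.971, -0.004], [0.004, 0.003, -1.0]]
ft_force: [-8.8, 5.4, 25.1]
grip_width: -0.0002
gripper_force: 13.6
0.043 30 [0.1982 0.2042 0.2067]
0.049 44 [0.2057 0.2104 0.2165]
0.055 48 [0.2138 0.2188 0.2237]
0.061 42 [0.223  0.2271 0.2311]
0.067 43 [0.2308 0.2355 0.2399]
0.073 41 [0.2381 0.2422 0.2462]
0.079 29 [0.1949 0.247  0.249 ]
0.085 13 [0.1905 0.1935 0.2458]
0.091 11 [0.1901 0.1908 0.1939]
0.097 8 [0.1904 0.1913 0.1928]
```

View pics/s5.png

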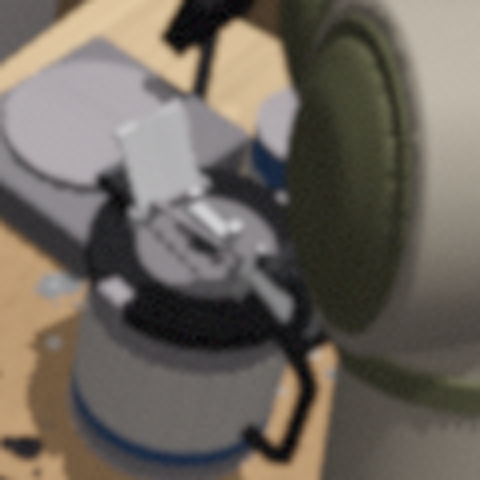

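The lid flap at crop (165,155) is standing up, with a slope of about 0.92 rad, so it is fully open. I'll hold it there for 3 s.

```bash
for i in 1 2 3; do :; done
python3 -m creep '0 0 0 0 0 0 0; 0 0 0 0 0 0 0; 0 0 0 0 0 0 0; 0 0 0 0 0 0 0; 0 0 0 0 0 0 0; 0 0 0 0 0 0 0; 0 0 0 0 0 0 0; 0 0 0 0 0 0 0; 0 0 0 0 0 0 0; 0 0 0 0 0 0 0; 0 0 0 0 0 0 0; 0 0 0 0 0 0 0'
python3 -m creep '0 0 0 0 0 0 0; 0 0 0 0 0 0 0; 0 0 0 0 0 0 0; 0 0 0 0 0 0 0; 0 0 0 0 0 0 0; 0 0 0 0 0 0 0; 0 0 0 0 0 0 0; 0 0 0 0 0 0 0; 0 0 0 0 0 0 0; 0 0 0 0 0 0 0; 0 0 0 0 0 0 0; 0 0 0 0 0 0 0'
python3 -m creep '0 0 0 0 0 0 0; 0 0 0 0 0 0 0; 0 0 0 0 0 0 0; 0 0 0 0 0 0 0; 0 0 0 0 0 0 0; 0 0 0 0 0 0 0; 0 0 0 0 0 0 0; 0 0 0 0 0 0 0'
```

```text
time_s: 6.75
position: [0.4589, -0.2582, 0.3648]
tool_rot: [[0.971, -0.239, 0.003], [-0.239, -0.971, -0.004], [0.004, 0.003, -1.0]]
ft_force: [-9.4, 5.5, 25.5]
grip_width: 0.0004
gripper_force: 13.6
time_s: 7.95
position: [0.4589, -0.2582, 0.3648]
tool_rot: [[0.971, -0.239, 0.003], [-0.239, -0.971, -0.004], [0.004, 0.003, -1.0]]
ft_force: [-9.3, 4.8, 25.8]
grip_width: -0.0001
gripper_force: 13.6
time_s: 8.75
position: [0.4589, -0.2582, 0.3648]
tool_rot: [[0.971, -0.239, 0.003], [-0.239, -0.971, -0.004], [0.004, 0.003, -1.0]]
ft_force: [-9.7, 5.6, 25.8]
grip_width: -0.0001
gripper_force: 13.6
```

```bash

python3 -m creep '0 0 0 0 0 -0.04 0; 0 0 0 0 0 -0.08 0; 0 0 0 0 0 -0.12 0; 0 0 0 0 0 -0.16 0; 0 0 0 0 0 -0.2 0; 0 0 0 0 0 -0.24 0; 0 0 0 0 0 -0.28 0; 0 0 0 0 0 -0.32 0; 0 0 0 0 0 -0.36 0; 0 0 0 0 0 -0.4 0; 0 0 0 0 0 -0.44 0; 0 0 0 0 0 -0.48 0'
python3 -m creep '0 0 0 0 0 -0.04 0; 0 0 0 0 0 -0.08 0; 0 0 0 0 0 -0.12 0; 0 0 0 0 0 -0.16 0; 0 0 0 0 0 -0.2 0; 0 0 0 0 0 -0.24 0; 0 0 0 0 0 -0.28 0; 0 0 0 0 0 -0.32 0; 0 0 0 0 0 -0.36 0; 0 0 0 0 0 -0.4 0; 0 0 0 0 0 -0.44 0; 0 0 0 0 0 -0.48 0'
python3 -m creep '0 0 0 0 0 -0.04 0; 0 0 0 0 0 -0.08 0; 0 0 0 0 0 -0.12 0; 0 0 0 0 0 -0.16 0; 0 0 0 0 0 -0.2 0; 0 0 0 0 0 -0.24 0; 0 0 0 0 0 -0.28 0'; python3 lid.py
```

```text
time_s: 9.95
position: [0.4589, -0.2583, 0.3768]
tool_rot: [[0.971, -0.239, -0.0], [-0.239, -0.971, -0.001], [0.0, 0.001, -1.0]]
ft_force: [-4.7, 1.2, 7.7]
grip_width: -0.0001
gripper_force: 3.8
time_s: 11.15
position: [0.4594, -0.2585, 0.3902]
tool_rot: [[0.971, -0.239, 0.001], [-0.239, -0.971, -0.0], [0.001, 0.0, -1.0]]
ft_force: [4.3, -2.0, 3.8]
grip_width: 0.0001
gripper_force: 2.0
time_s: 11.85
position: [0.4593, -0.2584, 0.3985]
tool_rot: [[0.971, -0.239, -0.0], [-0.239, -0.971, 0.0], [-0.0, -0.0, -1.0]]
ft_force: [0.2, 0.5, 0.5]
grip_width: 0.0002
gripper_force: 0.0
11.85 [ 0.4593 -0.2584  0.3985] [0.1537 0.4888 0.5492]
side 197 0.20596317150886467 lid angle ~ -0.005872445870700419
lid ring [ 0.5565 -0.262   0.1856]
```

The lid is shut and the force on the tool is zero, so I'll move clear: up and back the way I came.

```bash

python3 -m creep '0 0 0 0 0 -0.5 0; 0 0 0 0 0 -1 0; 0 0 0 0 0 -1.6 0; 0 0 0 -0.8 0 -2 0; 0 0 0 -2 0 -2 0; 0 0 0 -3.3 0 -2 0; 0 0 0 -4 0 -2 0; 0 0 0 -4.5 0 -2 0; 0 0 0 -4.7 0 -2 0; 0 0 0 -4.7 0 -2 0; 0 0 0 -4.7 0 -2 0; 0 0 0 -4.7 0 -2 0'; python3 lid.py
python3 - <<'E'
from h import *
p=get_image("top"); cv2.imwrite("pics/end.png",p["image"])
W=cloud(p);P=W[140:270,310:430].reshape(-1,3)
r=P[(P[:,2]>.172)&(P[:,2]<.19)&(np.hypot(P[:,0]-.55,P[:,1]+.27)<.11)]
print(cv2.minEnclosingCircle(r[:,:2].astype(np.float32)),len(r),[(b["p"],world(p,*b["xy"])) for b in spotter.boxes_of("thumb_lever_pad",p)[:1]])
E
```

```text
time_s: 13.1
position: [0.323, -0.2249, 0.4583]
tool_rot: [[0.971, -0.239, -0.0], [-0.239, -0.971, 0.0], [-0.0, -0.0, -1.0]]
ft_force: [-0.1, 0.7, 1.4]
grip_width: 0.0004
gripper_force: 0.0
13.1 [ 0.323  -0.2249  0.4583] [-0.1251  0.7082  1.4216]
side 195 0.2056896175059938 lid angle ~ -0.0018553652571716892
lid ring [ 0.5501 -0.2713  0.1857]
((0.5605571866035461, -0.28233563899993896), 0.09371241182088852) 2900 [(0.58, array([0.58559458, 0.26048784, 0.13653192]))]
```

View pics/end.png

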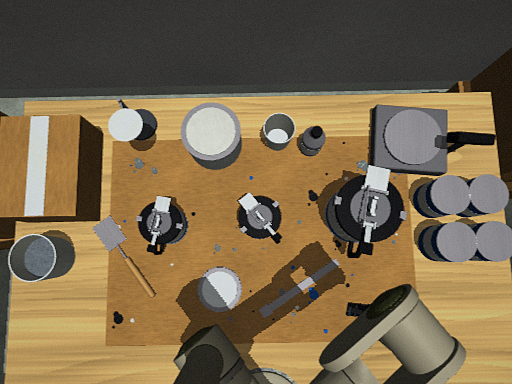

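The top view shows the big tin still at (370,208), its lid shut and lever up, everything else where it was, and the arm clear.

```bash
python3 -c "
from rig import job; print(job.close_job())"
```

```text
the job is handed in; nothing more can be done
None
```

I vented the big tin and handed the job in: the lever held the spout lid fully open for over 3 s, then I eased it shut and moved the arm clear. The tin measured about 1 mm from its start and nothing else looked moved, but the hand-in gave no verdict.

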